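Feed a turned handle through the flap of the handle chute

ROBOT

A 6-joint arm with a two-finger parallel gripper is mounted at the origin on the work surface. World frame = base frame: x ahead of the robot, y to its left, z up, the work surface at z = 0. Lengths are in mm, angles in rad, forces in N, time in s.
With the tool pointing down it reaches from about 425 to 950 mm from the base axis. Payload 14.7 kg.
Tool frame: the origin (TCP) lies at the very end of the fingers, on their centre line; the grasp point (between the pads) lies 19 mm behind it; z points along the fingers, y is the direction in which the jaws open and shut (so a half turn about z gives the same grasp; the last joint's range is limited). The gripper opens to 85 mm and grips with 20 to 120 N. Pads are 22 mm wide; open, the fingers measure 114 mm over their backs; the gripper's body (76 mm by 85 mm) begins 54 mm behind the grasp point. The pads swing forward as they close: fully open they stand 13 mm farther back than shut.
Start: joints at [-1.21, 0.48, 1.596, -0, 1.065, -0.047], TCP at [257.799, -596.684, 231.297] pointing down, gripper open.
Joint ranges: [-2.75, 2.75], [-0.82, 2.05], [0.23, 2.67], [-1.56, 4.7], [0.09, 2.69], [-2.92, 2.92]. Speed limits (rad/s): [1.89, 1.89, 2.39, 3.01, 3.01, 3.01].

INTERFACE

Orientations are given as a unit quaternion [x, y, z, w].
In Python, from plant import manip gives the robot as it stands.
- The arm moves only by the tool jog_arm, never from a script. Its argument "increments" is a list of rows, each an object with "translation": the shift along the tool's x, y, z in mm, a list of three; "rotation": the turn, a rotation vector about the tool's x, y, z in degrees, a list of three; "gripper": the gripper command: -1 is shut, 1 is fully open, values between are in proportion. In form: [{"translation": [x, y, z], "rotation": [wx, wy, wz], "gripper": gripper}, ...]. A call has 1 to 5 rows; each row shifts and turns the pose as measured when the row begins, along the tool's axes as they then stand; what a row does not reach is not made up. A row lasts 1/10 s, in which the tool goes at most 50 mm and 8.59 degrees, less where a joint would pass 70% of its speed; a pose out of reach is approached as far as the arm can. A call with a gripper value outside its range is refused whole. The fingers move at their own pace and stop on an object; "squeeze" is the grip in N (left out, the last holds). Time passes only in rows, so rows that do not move let the fingers close. It gives the time, the measured TCP pose, the force and the opening at its end, in the units of the state.
- manip.get_obs(): the state, without advancing time (a new reading comes with each control period).
- manip.snapshot(name): name is "scene" or "top" or "wrist"; returns a dict with "img" (420x560x3 uint8, red, green, blue), "K" (3x3 intrinsics, pixels), "R" (3x3) and "t" (3): a world point X has camera coordinates R X + t. Camera axes: x right, y down, z forward; pixel columns grow to the right and rows downward; lengths in mm; the calibration is good to about 2 mm. The wrist camera is an equidistant fisheye: a pixel r from the principal point sees the ray r / f radians off the axis. A picture is of the moment at which its call begins. There is no depth.
- manip.sign_off(): hands the job in, once; it reports no verdict.
The state is a dict: "t": time; "joints": joint angles; "qd": joint speeds; "joint_efforts": joint torques, N m; "tcp_pos": TCP position; "ee_rot": TCP orientation; "wrist_force": force on the tool from outside, world axes, zero at the start; "moment": the same for the moment, N m; "finger_gap": finger opening in mm.
Only numpy, scipy, OpenCV 4.12 (cv2) and the standard library are available. Lean on these libraries where they do the work, as an engineer would, in place of code of your own. Each camera call takes 0.05 s, during which the arm holds its last target.

TASK

A turned wooden handle lies on the plywood loading ledge of the handle chute. With your fingertips roll it off the ledge into the trough, then push it end-on through the hanging flap until it slides away down the chute into the covered pan, and draw your hand back so that the flap falls shut behind it. Do not pick the handle up, and leave everything else on the ledge and the bench where it is.

Things in the scene. Friction and masses are not known exactly. Their poses are not given: they have to be found in the camera images.
- chute: the handle chute, a fixed steel and plywood unit with a clear plastic cover behind a hanging flap. Origin on the bench top straight below the shut flap, on the trough's centre line; x axis = feed direction (in through the flap), y to the left of it, z up
- ledge (a point): middle of the top of the loading ledge, a flat plywood board 120 wide (y) and 265 long (x) along the trough's -y side, its top 8 above the trough floor (128 above the bench); inner edge at the trough, outer edge with a lip 6 high
- trough (a point): middle of the trough floor: level smooth steel 120 above the bench, 38 wide, 265 long (chute x -300 to -35), straight to the flap. On its +y side a plywood strip 48 wide, as high as the ledge, with a 6 high lip. From x = -35 to +55 the steel goes on level without plywood beside it
- crossbar (a point): middle of the underside of the flap portal's crossbar (16 along x, 8 high; underside 80 above the trough floor, top 208 above the bench), between two posts; clear opening 134 wide, 80 high. The clear cover behind it is 154 wide, 365 long, its top as high as the crossbar's
- sill (a point): middle of the edge, 55 behind the shut flap, where the level floor turns down 35 degrees into a smooth slide. A handle tips and slides away by itself once its middle is some 10 to 20 past this edge: its rear end is then 0 to 10 inside the flap line, so the fingertips must follow it just through the flap
- pan (a point): middle of the level pan floor at the foot of the slide, under the cover: 155 long, 147 wide, 6 above the bench
- handle: the turned wooden handle to be fed, loose, 60 g: round grip 30 in diameter, 105 long, then a thinner spigot 18 in diameter, 25 long; 130 in all. Origin on its axis at half length, x along it to the spigot, which points about in feed direction. It starts on the ledge about parallel to the trough, axis 15 above it; in the trough its axis is 15 above the steel, its flat rear end 22 above the wood
- flap (a joint): angle of the flap about its hinge at the top, rad: 0 hanging straight down (shut), up to 1.5 open; it opens only inwards (chute +x) and falls shut by its own weight (light aluminium sheet, about 40 g; a push of less than 1 N opens it)
- flap_edge (a point): middle of the lower edge of the flap (sheet 130 wide, 72 from hinge to edge); hinge at chute x = 0, z = 196, so shut its edge hangs 4 above the steel floor
- done0: one of two like handles already lying in the pan, may be nudged by the new one; origin on its axis at half length
- done1: the other handle already lying in the pan; origin on its axis at half length
- ferrule: bystander: brass ferrule (ring), 31 in diameter, 24 high, standing on the rear outer corner of the loading ledge; origin at the centre of its underside
- spool: bystander: steel spool of wire, 84 in diameter, 66 high; origin at the centre of its underside
- glue: bystander: white bottle, 56 in diameter, 150 high; origin at the centre of its underside
- tin: bystander: steel tin, 72 in diameter, 85 high; origin at the centre of its underside
- brush: bystander: bench brush with wooden handle, 200 long, lying on the bench along its x axis; origin at the middle, on the bench
- hammer: bystander: hammer with wooden handle, 260 long, lying on the bench along its x axis; origin at the middle, on the bench
- cutters: bystander: wire cutters, 145 long, lying flat; origin near the middle, on the bench
- mug: bystander: white mug, 80 in diameter, 90 high; origin at the centre of its underside
Things that resemble listed ones, but are neither listed nor needed, are in the scene too. Leave any turquoise look-alike of the handle alone.

How it is judged:
By the outcome, as a careful person would: the job done as asked, in the order asked, and still so for the second after the job is handed in, with the robot touching nothing.
It also fails if it takes over 54 s, if anything falls off the work surface, if the arm or the gripper's body presses on something with over 40 N, if the wrist force passes 120 N, or if a joint passes its speed limit or range.

## Working session

There is one attempt and no reset: what is moved stays moved. The work goes in short steps, Python scripts to look and compute and a tool call to move; the robot and the scene stay as the last step left them, time stands still between calls to the robot, and variables do not carry over. Pictures are saved under pics/ and viewed, and the job is handed in when it is done.

Besides the shell and the picture viewer there is one more tool, called after ">>>" as name(argument=value, ...) on one line, values as JSON. jog_arm: Moves the arm, as the interface text tells. Its arguments: {"type":"object","properties":{"increments":{"type":"array","items":{"type":"object","properties":{"translation":{"type":"array","items":{"type":"number"}},"rotation":{"type":"array","items":{"type":"number"}},"gripper":{"type":"number"}}}},"squeeze":{"type":"number"}},"required":["increments"]}

```bash
mkdir -p pics; ls; python3 - <<'E'
from plant import manip
import cv2,pickle
o=manip.get_obs();print(o)
for n in ("scene","top","wrist"):
    s=manip.snapshot(n);pickle.dump(s,open(f"{n}0.pkl","wb"))
    cv2.imwrite(f"pics/{n}0.png",s["img"][:,:,::-1]);print(n,s["K"],s["R"],s["t"])
E
```

```text
pics
{'t': 0.0, 'joints': array([-1.20959233e+00,  4.80849138e-01,  1.59686797e+00,  1.86461466e-06,
        1.06507864e+00, -4.65878173e-02]), 'qd': array([ 0.00081926,  0.00041459, -0.00052028, -0.00059261,  0.0010049 ,
       -0.0020069 ]), 'joint_efforts': array([ 3.43445208e-03, -9.50642681e+01, -4.30184519e+01,  6.03910939e-05,
        1.23755971e-02, -3.64560742e-05]), 'tcp_pos': array([ 257.66330782, -596.30936726,  230.66335738]), 'ee_rot': array([ 9.79285059e-01,  2.02485584e-01, -9.34326764e-05, -5.94244198e-04]), 'wrist_force': array([ 0.13248497,  0.84113335, -0.20940583]), 'moment': array([-0.01253611,  0.02570532,  0.01573636]), 'finger_gap': 85.39079017191949}
scene [[483.46757329   0.         288.44224957]
 [  0.         483.46757329 213.8245673 ]
 [  0.           0.           1.        ]] [[ 0.77765117  0.6286352  -0.00874292]
 [ 0.44744626 -0.56317389 -0.69471362]
 [-0.44164522  0.53633287 -0.71923331]] [-378.63936948 -166.32639769 1910.23615227]
top [[510.34960894   0.         277.92357779]
 [  0.         510.34960894 211.48382731]
 [  0.           0.           1.        ]] [[-3.18486283e-03 -9.99994925e-01 -8.39323568e-05]
 [-9.98853859e-01  3.18523713e-03 -4.77579582e-02]
 [ 4.77579832e-02 -6.82663874e-05 -9.98858934e-01]] [ -42.96911773  519.77052824 1642.21893663]
wrist [[325.1922621    0.         282.18734929]
 [  0.         325.1922621  213.58118167]
 [  0.           0.           1.        ]] [[ 0.3965422  -0.91801514 -0.00157442]
 [-0.87832854 -0.37989703  0.29020204]
 [-0.26700799 -0.1136945  -0.9569641 ]] [-650.25162135  -38.00145043  379.44582162]
```

View pics/scene0.png

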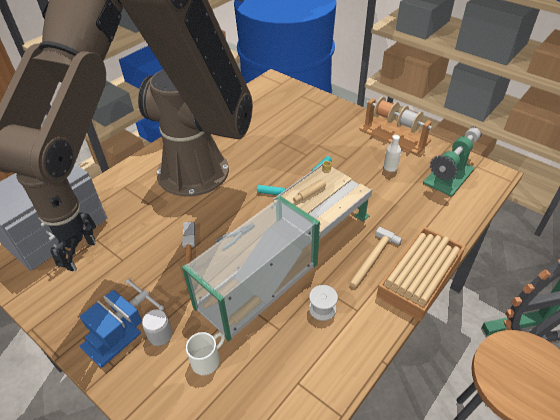

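View pics/top0.png

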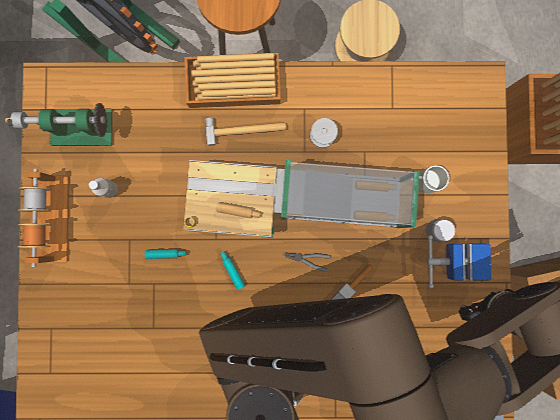

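View pics/wrist0.png

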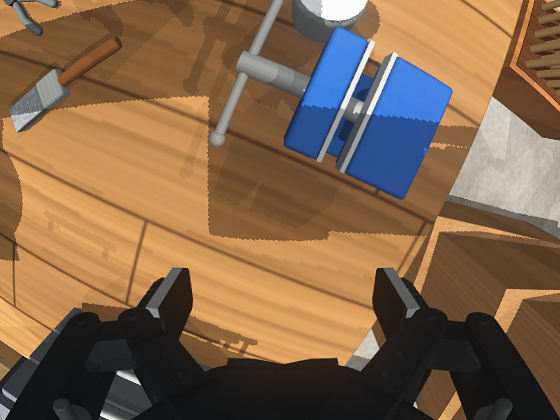

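```bash
cat > h.py <<'E'
import pickle,numpy as np,cv2
def load(n): return pickle.load(open(n+".pkl","rb"))
def ray(s,u,v):
    d=np.linalg.inv(s["K"])@np.array([u,v,1.0]); R=s["R"]; return -R.T@s["t"], R.T@d
def onz(s,u,v,z):
    c,d=ray(s,u,v); return c+d*(z-c[2])/d[2]
def proj(s,X):
    p=s["R"]@np.asarray(X,float)+s["t"]; p=s["K"]@(p/p[2]); return p[:2]
def two(s1,p1,s2,p2):
    c1,d1=ray(s1,*p1);c2,d2=ray(s2,*p2)
    d1/=np.linalg.norm(d1);d2/=np.linalg.norm(d2)
    A=np.array([d1,-d2]).T; k=np.linalg.lstsq(A,c2-c1,rcond=None)[0]
    a=c1+k[0]*d1;b=c2+k[1]*d2; return (a+b)/2,np.linalg.norm(a-b)
E
python3 - <<'E'
from h import *
for n,(x0,y0,x1,y1),f in (("top",(170,145,310,250),5.7),("scene",(240,140,400,260),5)):
    i=load(n+"0")["img"][y0:y1,x0:x1,::-1]
    cv2.imwrite(f"pics/{n}0c.png",cv2.resize(i,None,fx=f,fy=f,interpolation=cv2.INTER_CUBIC))
E
```

```text
(no output)
```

View pics/top0c.png

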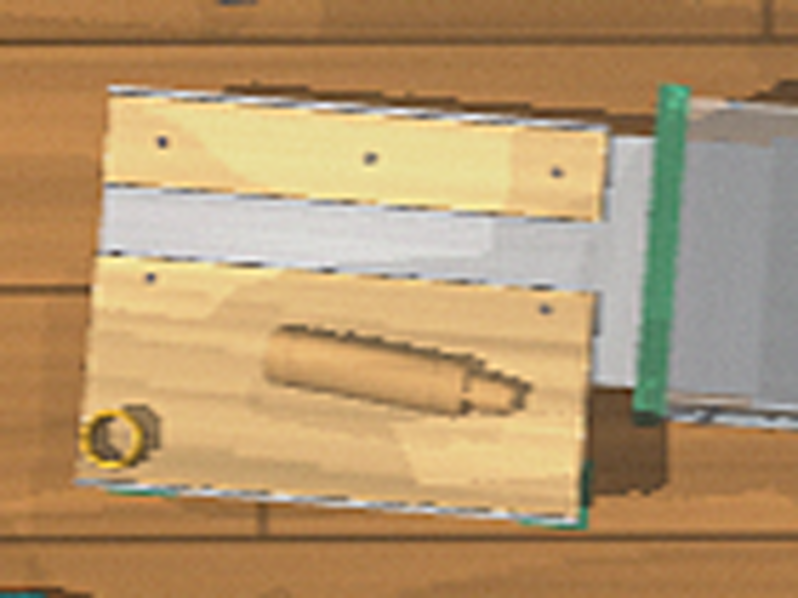

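View pics/scene0c.png

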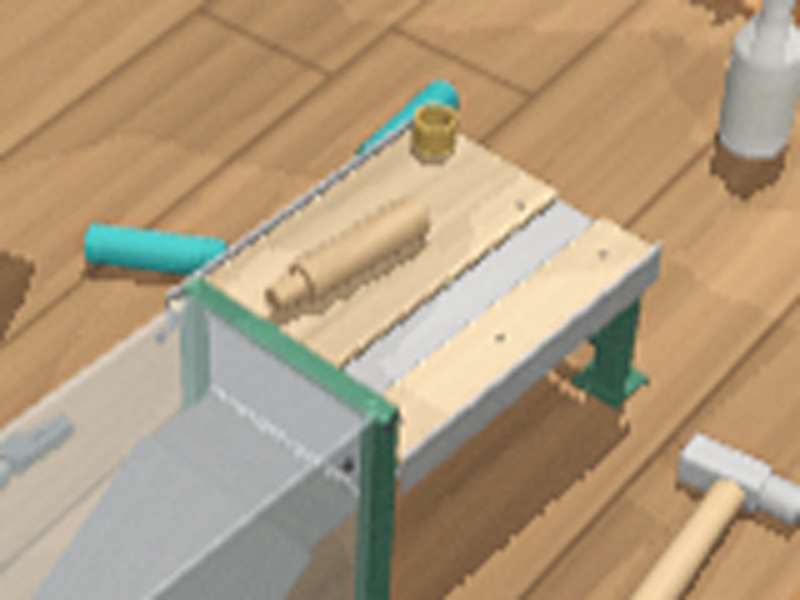

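```bash
python3 - <<'E'
from h import *
T=load("top0");S=load("scene0")
t=lambda x,y:(170+(x+.5)/5.7-.5,145+(y+.5)/5.7-.5); s=lambda x,y:(240+(x+.5)/5-.5,140+(y+.5)/5-.5)
for nm,a,b in (("ledge inner rear",(97,253),(555,192)),("strip outer rear",(108,90),(660,246)),("strip inner rear",(103,185),(600,220)),("ledge inner front",(597,292),(345,362)),("xbar far",(675,87),(392,412)),("ferr top",(113,437),(437,115))):
    print(nm,*[np.round(q,1) for q in two(T,t(*a),S,s(*b))])
P={n:onz(T,*t(*c),z)[:2] for n,c,z in (("Lir",(97,253),128),("Lif",(597,292),128),("Lof",(583,518),131),("Lor",(78,483),134),("Sir",(103,185),128),("Sif",(603,220),128),("Sor",(108,90),134),("Sof",(607,127),134),
 ("xL0",(662,87),208),("xL1",(690,90),208),("xR0",(637,412),208),("xR1",(660,415),208))}
for k,v in P.items(): print(k,v.round(1))
ds=[P["Lif"]-P["Lir"],P["Sif"]-P["Sir"],P["Sof"]-P["Sor"]]
for d in ds: print(np.linalg.norm(d),np.arctan2(d[1],d[0]))
# handle
for n,c,z in (("gripend",(275,357),143),("shoulder",(465,389),143),("tip",(520,400),143)):
    print(n,onz(T,*t(*c),z).round(1))
print(two(T,t(520,398),S,s(277,300)),two(T,t(275,355),S,s(420,222)))
E
```

```text
ledge inner rear [582.1 230.2 128.7] 2.3
strip outer rear [669.4 225.1 131.5] 0.1
strip inner rear [619.6 228.7 124.6] 0.2
ledge inner front [571.1 -24.4 155.1] 30.3
xbar far [659.3 -73.3 209.7] 2.3
ferr top [485.5 218.  155.7] 2.1
Lir [583.1 231.1]
Lif [561.5 -33.9]
Lof [441.9 -26.2]
Lor [461.2 239.4]
Sir [619.3 228.1]
Sif [599.8 -37.2]
Sor [669.1 224.7]
Sof [648.6 -39.5]
xL0 [658.7 -67.5]
xL1 [657.1 -81.6]
xR0 [494.8 -54.3]
xR1 [493.3 -65.9]
265.89049796647197 -1.652030713407654
266.03009566827717 -1.644139601203508
264.95725704207405 -1.6483985179069085
gripend [526.7 134.8 143. ]
shoulder [509.6  35.3 143. ]
tip [503.8   6.5 143. ]
(array([506.51023487,   8.003206  , 147.18214679]), np.float64(5.023880963362023)) (array([529.6406106 , 136.85538182, 137.07467437]), np.float64(4.011579303989971))
```

```bash
cat >> h.py <<'E'
from scipy.spatial.transform import Rotation as Ro
CH=-1.6482; D=np.array([np.cos(CH),np.sin(CH),0]); L=np.array([-D[1],D[0],0]); O=np.array([578.,-70.,0])
def c2w(x,y,z): return O+x*D+y*L+np.array([0,0,z])
def w2c(p): p=np.asarray(p)-O; return np.array([p@D,p@L,p[2]])
def delta(pos,R):  # target world pos, rot -> tool-frame increments
    from plant import manip
    o=manip.get_obs(); R0=Ro.from_quat(o["ee_rot"])
    tr=R0.inv().apply(np.array(pos)-o["tcp_pos"]); rv=np.degrees((R0.inv()*R).as_rotvec())
    print("t",round(o["t"],2),"tcp chute",w2c(o["tcp_pos"]).round(1),"trans",tr.round(1),"rot",rv.round(1),"F",o["wrist_force"].round(1),"gap",round(float(o["finger_gap"]),1),"j",o["joints"].round(2))
def Rt(xh,th):  # tool x heading = xh (world angle); tilted by th about tool y
    R=Ro.from_matrix(np.array([[np.cos(xh),np.sin(xh),0],[np.sin(xh),-np.cos(xh),0],[0,0,-1]]).T.reshape(3,3).T if 0 else np.column_stack([[np.cos(xh),np.sin(xh),0],[np.sin(xh),-np.cos(xh),0],[0,0,-1]]))
    return R*Ro.from_rotvec([0,th,0])
E
python3 - <<'E'
from h import *
from plant import manip
o=manip.get_obs();W=load("wrist0");R0=Ro.from_quat(o["ee_rot"])
c=-W["R"].T@W["t"];print("cam in tool",R0.inv().apply(c-o["tcp_pos"]).round(1),"cam axis in tool",R0.inv().apply(W["R"][2]).round(2))
# tilt sign check
for th in(.785,-.785): print(th,Rt(CH,th).as_matrix().round(2).tolist())
print(w2c(onz(load("top0"),170+113/5.7,145+437/5.7,152)))
delta(c2w(-147,-112,250),Rt(CH+np.pi/2,0)); delta(c2w(-147,-112,250),Rt(CH-np.pi/2,0))
print(c2w(-147,-112,133))
E
```

```text
cam in tool [  73.7    1.  -142.3] cam axis in tool [-0.29 -0.    0.96]
0.785 [[-0.05, -1.0, -0.05], [-0.71, 0.08, -0.7], [0.71, 0.0, -0.71]]
-0.785 [[-0.05, -1.0, 0.05], [-0.71, 0.08, 0.7], [-0.71, -0.0, -0.71]]
[-278.5804924  -116.33182655  152.        ]
t 0.15 tcp chute [ 549.6 -278.6  230.8] trans [ 472.3 -538.5  -18.7] rot [-0.1  0.  27.8] F [-0.4  0.8 -0. ] gap 85.5 j [-1.21  0.48  1.6   0.    1.07 -0.05]
t 0.15 tcp chute [ 549.6 -278.6  230.8] trans [ 472.3 -538.5  -18.7] rot [-0.000e+00 -1.000e-01 -1.522e+02] F [-0.4  0.8 -0. ] gap 85.5 j [-1.21  0.48  1.6   0.    1.07 -0.05]
[477.70232839  85.22041447 133.        ]
```

```bash
python3 - <<'E'
from h import *
for nm,xh,th in (("A cam up",CH,.785),("B cam low",CH+np.pi,-.785),("roll+",CH+np.pi/2,0),("roll-",CH-np.pi/2,0)):
  for j1,q23 in ((.23,1.9),(.23,2.2),(0.1,2.05)):
    M=(Ro.from_euler("ZY",[j1,q23]).inv()*Rt(xh,th)*Ro.from_euler("Z",-np.pi/2))
    e=M.as_euler("ZYZ"); print(nm,j1,q23,e.round(2), "alt",(e+[np.pi,0,np.pi]).round(2), -e[1].round(2))
E
```

```text
A cam up 0.23 1.9 [-0.74  1.54 -2.7 ] alt [2.4  1.54 0.45] -1.54
A cam up 0.23 2.2 [-0.77  1.32 -2.49] alt [2.37 1.32 0.65] -1.32
A cam up 0.1 2.05 [-0.79  1.35 -2.68] alt [2.35 1.35 0.46] -1.35
B cam low 0.23 1.9 [-0.74  1.54  0.45] alt [2.4  1.54 3.59] -1.54
B cam low 0.23 2.2 [-0.77  1.32  0.65] alt [2.37 1.32 3.79] -1.32
B cam low 0.1 2.05 [-0.79  1.35  0.46] alt [2.35 1.35 3.61] -1.35
roll+ 0.23 1.9 [0.   1.24 1.88] alt [3.14 1.24 5.02] -1.24
roll+ 0.23 2.2 [0.   0.94 1.88] alt [3.14 0.94 5.02] -0.94
roll+ 0.1 2.05 [-0.    1.09  1.75] alt [3.14 1.09 4.89] -1.09
roll- 0.23 1.9 [-0.    1.24 -1.26] alt [3.14 1.24 1.88] -1.24
roll- 0.23 2.2 [-0.    0.94 -1.26] alt [3.14 0.94 1.88] -0.94
roll- 0.1 2.05 [ 0.    1.09 -1.39] alt [3.14 1.09 1.75] -1.09
```

>>> jog_arm(increments=[{"translation": [38,-17,-4],"gripper": 0.2},{"translation": [38,-17,-4],"gripper": 0.2},{"translation": [38,-17,-4],"gripper": 0.2},{"translation": [38,-17,-4],"gripper": 0.2},{"translation": [38,-17,-4],"gripper": 0.2}])

```text
$.increments[0]: bad value
```

>>> jog_arm(increments=[{"translation": [38,-17,0],"gripper": 0.2},{"translation": [38,-17,0],"gripper": 0.2},{"translation": [38,-17,0],"gripper": 0.2},{"translation": [17,-40,0],"gripper": 0.2},{"translation": [17,-40,0],"gripper": 0.2}])

```text
$.increments[0]: bad value
```

>>> jog_arm(increments=[{"translation": [17,-40,0],"gripper": 0.2},{"translation": [17,-40,0],"gripper": 0.2},{"translation": [17,-40,0],"gripper": 0.2},{"translation": [17,-40,0],"gripper": 0.2},{"translation": [17,-40,0],"gripper": 0.2}])

```text
$.increments[0]: bad value
```

```bash
python3 - <<'E'
from h import *
delta(c2w(-147,-114,230),Rt(CH+np.pi/2,0))
E
```

```text
t 0.15 tcp chute [ 549.6 -278.6  230.8] trans [ 470.5 -539.4    1.3] rot [-0.1  0.  27.8] F [-0.4  0.8 -0. ] gap 85.5 j [-1.21  0.48  1.6   0.    1.07 -0.05]
```

Rotation must be given as well.

>>> jog_arm(increments=[{"translation": [38,-17,-4],"rotation": [0,0,0],"gripper": 0.2},{"translation": [38,-17,-4],"rotation": [0,0,0],"gripper": 0.2},{"translation": [38,-17,-4],"rotation": [0,0,0],"gripper": 0.2},{"translation": [38,-17,-4],"rotation": [0,0,0],"gripper": 0.2},{"translation": [38,-17,-4],"rotation": [0,0,0],"gripper": 0.2}])

```text
t: 0.65
tcp_pos: [398.7, -441.5, 249.2]
ee_rot: [0.98, 0.199, -0.001, -0.001]
wrist_force: [0.3, -0.6, 0.2]
finger_gap: 50.8
```

>>> jog_arm(increments=[{"translation": [38,-17,0],"rotation": [0,0,0],"gripper": 0.2},{"translation": [38,-17,0],"rotation": [0,0,0],"gripper": 0.2},{"translation": [38,-17,0],"rotation": [0,0,0],"gripper": 0.2},{"translation": [17,-40,0],"rotation": [0,0,0],"gripper": 0.2},{"translation": [17,-40,0],"rotation": [0,0,0],"gripper": 0.2}])

```text
t: 1.15
tcp_pos: [490.1, -256.7, 249.1]
ee_rot: [0.98, 0.199, -0.0, -0.001]
wrist_force: [0.4, 1.6, -0.3]
finger_gap: 51.0
```

```bash
python3 - <<'E'
from h import *
delta(c2w(-147,-114,230),Rt(CH+np.pi/2,0))
E
```

```text
t 1.15 tcp chute [192.9 -73.2 249.1] trans [ 120.1 -320.5   19.6] rot [-0.1  0.  27.4] F [ 0.4  1.6 -0.3] gap 51.0 j [-0.54  0.33  1.8   0.    1.02  0.63]
```

>>> jog_arm(increments=[{"translation": [15,-40,0],"rotation": [0,0,0],"gripper": 0.2},{"translation": [15,-40,0],"rotation": [0,0,0],"gripper": 0.2},{"translation": [15,-40,0],"rotation": [0,0,0],"gripper": 0.2},{"translation": [15,-40,0],"rotation": [0,0,0],"gripper": 0.2},{"translation": [15,-40,0],"rotation": [0,0,0],"gripper": 0.2}])

```text
t: 1.65
tcp_pos: [479.5, -34.6, 248.8]
ee_rot: [0.98, 0.199, -0.0, -0.001]
wrist_force: [0.2, 1.0, -0.1]
finger_gap: 51.1
```

>>> jog_arm(increments=[{"translation": [15,-40,0],"rotation": [0,0,0],"gripper": 0.2},{"translation": [15,-40,0],"rotation": [0,0,8],"gripper": 0.2},{"translation": [0,0,0],"rotation": [0,0,8],"gripper": 0.2},{"translation": [0,0,0],"rotation": [0,0,8],"gripper": 0.2},{"translation": [0,0,0],"rotation": [0,0,3],"gripper": 0.2}])

```text
t: 2.15
tcp_pos: [474.2, 56.1, 248.9]
ee_rot: [0.999, -0.034, -0.001, -0.001]
wrist_force: [-0.0, 0.2, -0.7]
finger_gap: 51.4
```

```bash
python3 - <<'E'
from h import *
from plant import manip
for n in ("top","wrist","scene"):
    s=manip.snapshot(n);pickle.dump(s,open(f"{n}1.pkl","wb"));cv2.imwrite(f"pics/{n}1.png",s["img"][:,:,::-1])
delta(c2w(-147,-116,180),Rt(CH+np.pi/2,0))
E
```

```text
t 2.3 tcp chute [-117.  -113.1  248.9] trans [ -2.3 -29.8  68.9] rot [-0.2  0.1  0.9] F [ 0.7  0.5 -0. ] gap 51.3 j [0.05 0.22 1.96 0.   0.97 1.68]
```

View pics/wrist1.png

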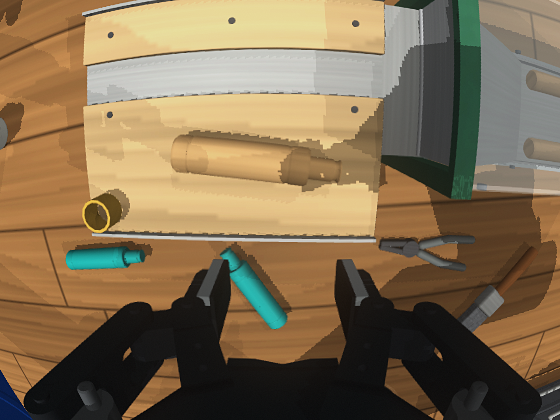

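View pics/scene1.png

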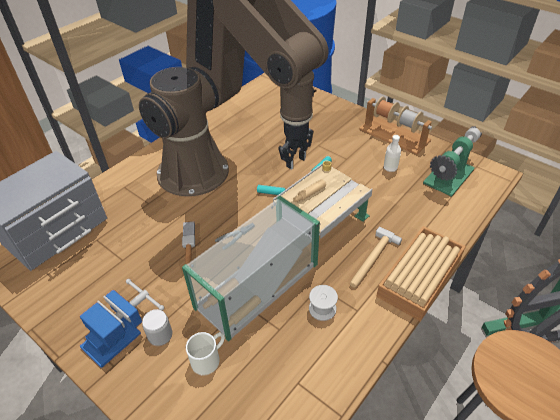

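```bash
cat >> h.py <<'E'
def fray(s,u,v):
    K=s["K"];p=np.array([(u-K[0,2])/K[0,0],(v-K[1,2])/K[1,1]]);r=np.linalg.norm(p)
    d=np.array([*(p/max(r,1e-9)*np.sin(r)),np.cos(r)]);R=s["R"];return -R.T@s["t"],R.T@d
def fonz(s,u,v,z):
    c,d=fray(s,u,v);return c+d*(z-c[2])/d[2]
E
python3 - <<'E'
from h import *
W=load("wrist1")
for n,u,v,z in (("rear mid",178,154,143),("shoulder",308,168,143),("tip",338,169,143),("grip low edge rear",185,175,138),("grip low edge front",300,187,138),("ledge outer edge L",94,234,134),("ledge outer edge R",375,240,134),("ledge inner L",88,105,128),("inner R",383,97,128),("inner far L",87,66,128),("far R",383,55,128)):
    print(n,w2c(fonz(W,u,v,z)).round(1))
i=W["img"][30:260,60:480,::-1];cv2.imwrite("pics/wrist1c.png",cv2.resize(i,None,fx=1.9,fy=1.9,interpolation=cv2.INTER_CUBIC))
E
```

```text
rear mid [-199.6  -66.1  143. ]
shoulder [-97.2 -77.6 143. ]
tip [-73.8 -77.9 143. ]
grip low edge rear [-196.1  -84.   138. ]
grip low edge front [-102.8  -93.8  138. ]
ledge outer edge L [-296.8 -139.5  134. ]
ledge outer edge R [ -35.6 -140.7  134. ]
ledge inner L [-292.6  -18.5  128. ]
inner R [-35.2 -18.7 128. ]
inner far L [-293.6   18.   128. ]
far R [-35.7  17.  128. ]
```

View pics/wrist1c.png

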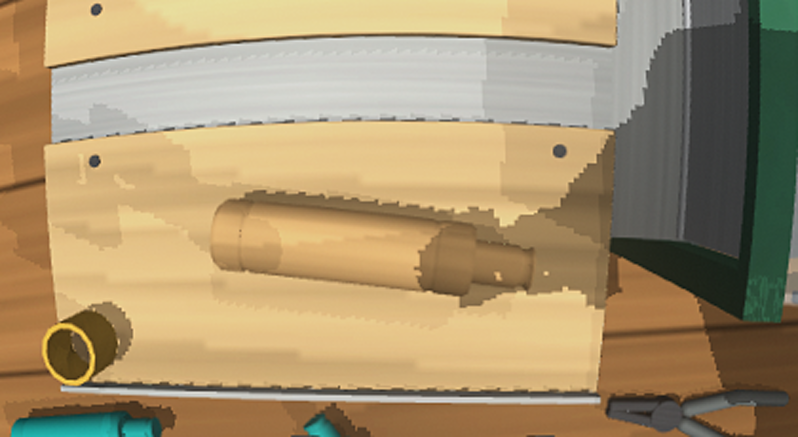

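>>> jog_arm(increments=[{"translation": [-3,-30,20],"rotation": [0,0,1],"gripper": 0.2},{"translation": [0,0,35],"rotation": [0,0,0],"gripper": 0.2},{"translation": [0,0,35],"rotation": [0,0,0],"gripper": 0.2},{"translation": [0,0,12],"rotation": [0,0,0],"gripper": 0.2},{"translation": [0,0,0],"rotation": [0,0,0],"gripper": 0.2}])

```text
t: 2.8
tcp_pos: [474.9, 86.0, 144.8]
ee_rot: [0.999, -0.035, 0.001, -0.002]
wrist_force: [-0.3, -0.0, -0.1]
finger_gap: 51.1
```

```bash
python3 - <<'E'
from h import *
delta(c2w(-147,-116,133),Rt(CH+np.pi/2,0))
E
```

```text
t 2.8 tcp chute [-147.5 -114.9  144.8] trans [-1.1  0.6 11.7] rot [-0.2 -0.1  0.5] F [-0.3 -0.  -0.1] gap 51.1 j [0.11 0.37 2.06 0.   0.71 1.75]
```

>>> jog_arm(increments=[{"translation": [0,0,11],"rotation": [0,0,0.5],"gripper": 0.2},{"translation": [4,0,0],"rotation": [0,0,0],"gripper": 0.2},{"translation": [4,0,0],"rotation": [0,0,0],"gripper": 0.2},{"translation": [4,0,0],"rotation": [0,0,0],"gripper": 0.2},{"translation": [4,0,0],"rotation": [0,0,0],"gripper": 0.2}])

```text
t: 3.3
tcp_pos: [493.6, 84.3, 135.4]
ee_rot: [0.999, -0.038, 0.003, -0.002]
wrist_force: [0.5, 0.1, -0.1]
finger_gap: 51.7
```

>>> jog_arm(increments=[{"translation": [4,0,0],"rotation": [0,0,0],"gripper": 0.2},{"translation": [4,0,0],"rotation": [0,0,0],"gripper": 0.2},{"translation": [4,0,0],"rotation": [0,0,0],"gripper": 0.2}])

```text
t: 3.6
tcp_pos: [507.5, 83.3, 136.4]
ee_rot: [0.999, -0.038, 0.004, -0.002]
wrist_force: [0.3, -0.2, 0.3]
finger_gap: 51.0
```

```bash
cat > look.py <<'E'
import sys
from h import *
from plant import manip
k=sys.argv[1]
for n in sys.argv[2].split(","):
    s=manip.snapshot(n);pickle.dump(s,open(f"{n}{k}.pkl","wb"));i=s["img"][:,:,::-1]
    if n=="top": i=cv2.resize(i[140:250,165:325],None,fx=5,fy=5,interpolation=cv2.INTER_CUBIC)
    if n=="scene": i=cv2.resize(i[130:350,170:400],None,fx=2.7,fy=2.7,interpolation=cv2.INTER_CUBIC)
    cv2.imwrite(f"pics/{n}{k}.png",i)
delta(c2w(-147,-116,133),Rt(CH+np.pi/2,0))
E
python3 look.py 2 wrist
```

```text
t 3.65 tcp chute [-147.4  -81.4  136.4] trans [-34.6   0.4   3.1] rot [-0.2 -0.5  0. ] F [ 1.5  0.2 -0.1] gap 51.5 j [0.1  0.42 2.   0.   0.71 1.75]
```

View pics/wrist2.png

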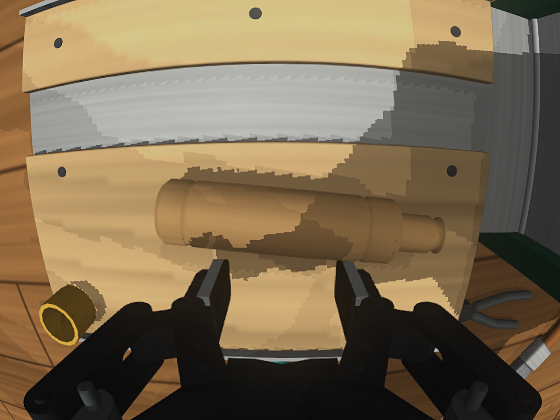

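>>> jog_arm(increments=[{"translation": [3,0,1.5],"rotation": [0,-0.3,0],"gripper": 0.2},{"translation": [3,0,1],"rotation": [0,-0.2,0],"gripper": 0.2},{"translation": [3,0,0.5],"rotation": [0,0,0],"gripper": 0.2},{"translation": [3,0,0.5],"rotation": [0,0,0],"gripper": 0.2},{"translation": [3,0,0.5],"rotation": [0,0,0],"gripper": 0.2}])

```text
t: 4.15
tcp_pos: [524.1, 82.1, 131.9]
ee_rot: [0.999, -0.038, -0.001, -0.002]
wrist_force: [-0.2, 0.3, 0.6]
finger_gap: 51.6
```

```bash
python3 look.py 3 wrist
```

```text
t 4.2 tcp chute [-147.4  -65.   131.9] trans [-51.    0.4  -1. ] rot [-0.2  0.1  0. ] F [0.6 1.4 0.6] gap 51.2 j [0.09 0.45 1.96 0.01 0.73 1.74]
```

View pics/wrist3.png

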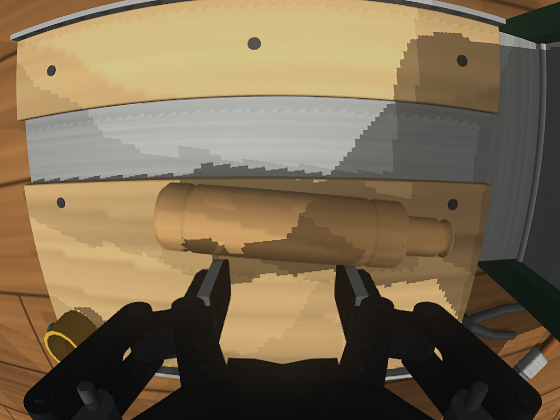

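Handle is straightening against both fingertips (grip at rows 185-262, trough edge at row 180). Keep pushing gently.

>>> jog_arm(increments=[{"translation": [3,0,0],"rotation": [0,0,0],"gripper": 0.2},{"translation": [3,0,0],"rotation": [0,0,0],"gripper": 0.2},{"translation": [3,0,0],"rotation": [0,0,0],"gripper": 0.2},{"translation": [2,0,0],"rotation": [0,0,0],"gripper": 0.2},{"translation": [2,0,0],"rotation": [0,0,0],"gripper": 0.2}])

```text
t: 4.7
tcp_pos: [538.5, 81.0, 131.8]
ee_rot: [0.999, -0.038, -0.001, -0.002]
wrist_force: [-0.0, 0.6, 0.4]
finger_gap: 50.8
```

```bash
python3 look.py 4 wrist
```

```text
t 4.75 tcp chute [-147.5  -50.7  131.9] trans [-65.3   0.4  -1. ] rot [-0.2  0.1  0. ] F [0.6 0.3 1. ] gap 51.2 j [0.09 0.46 1.93 0.01 0.75 1.73]
```

View pics/wrist4.png

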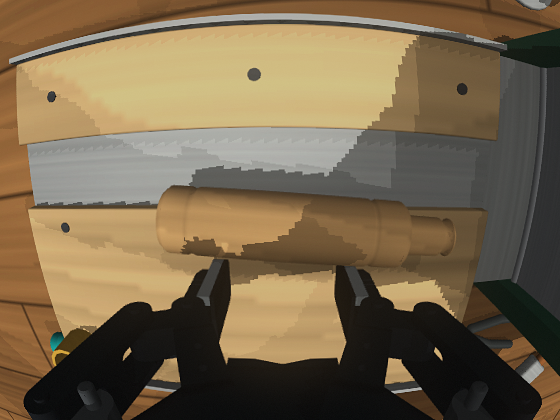

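>>> jog_arm(increments=[{"translation": [2,0,0],"rotation": [0,0,0],"gripper": 0.2},{"translation": [2,0,0],"rotation": [0,0,0],"gripper": 0.2},{"translation": [2,0,0],"rotation": [0,0,0],"gripper": 0.2},{"translation": [2,0,0],"rotation": [0,0,0],"gripper": 0.2},{"translation": [2,0,0],"rotation": [0,0,0],"gripper": 0.2}])

```text
t: 5.25
tcp_pos: [549.4, 80.1, 131.9]
ee_rot: [0.999, -0.038, -0.001, -0.002]
wrist_force: [1.1, 0.1, -0.6]
finger_gap: 51.2
```

```bash
python3 look.py 5 wrist
```

```text
t 5.3 tcp chute [-147.5  -39.7  131.9] trans [-76.3   0.4  -1. ] rot [-0.2  0.1  0. ] F [ 0.6 -0.1  0.1] gap 51.3 j [0.09 0.47 1.91 0.01 0.76 1.73]
```

View pics/wrist5.png

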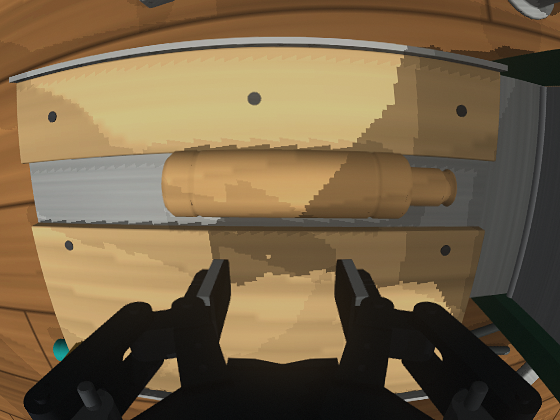

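```bash
python3 - <<'E'
from h import *
W=load("wrist5")
for n,u,v in (("rear",165,183),("rearU",168,157),("rearL",166,212),("tip",455,187),("shoulder",410,187)):
    print(n,w2c(fonz(W,u,v,135)).round(1))
delta(c2w(-240,0,200),Rt(CH+np.pi,-.785))
E
```

```text
rear [-199.9    6.3  135. ]
rearU [-197.6   18.2  135. ]
rearL [-200.8   -7.5  135. ]
tip [-63.3   5.4 135. ]
shoulder [-87.7   4.7 135. ]
t 5.3 tcp chute [-147.5  -39.7  131.9] trans [ 39.7 -92.8 -67.7] rot [-35.4 -35.3 -84.8] F [ 0.6 -0.1  0.1] gap 51.3 j [0.09 0.47 1.91 0.01 0.76 1.73]
```

>>> jog_arm(increments=[{"translation": [-3,0,-20],"rotation": [0,0,0],"gripper": 0.2},{"translation": [0,0,-40],"rotation": [0,0,0],"gripper": 0.2},{"translation": [0,0,-40],"rotation": [0,0,0],"gripper": -1},{"translation": [20,-45,0],"rotation": [0,0,0],"gripper": -1},{"translation": [20,-45,0],"rotation": [0,0,0],"gripper": -1}])

```text
t: 5.8
tcp_pos: [592.5, 164.1, 236.0]
ee_rot: [0.999, -0.041, -0.002, -0.002]
wrist_force: [1.0, -0.7, -0.3]
finger_gap: 8.0
```

>>> jog_arm(increments=[{"translation": [0,0,0],"rotation": [0,0,-8.5],"gripper": -1},{"translation": [0,0,0],"rotation": [0,0,-8.5],"gripper": -1},{"translation": [0,0,0],"rotation": [0,0,-8.5],"gripper": -1},{"translation": [0,0,0],"rotation": [0,0,-8.5],"gripper": -1},{"translation": [0,0,0],"rotation": [0,0,-8.5],"gripper": -1}])

```text
t: 6.3
tcp_pos: [595.6, 170.4, 236.6]
ee_rot: [0.944, 0.329, 0.0, -0.003]
wrist_force: [0.5, -0.5, -0.1]
finger_gap: -0.0
```

>>> jog_arm(increments=[{"translation": [0,0,0],"rotation": [0,0,-8.5],"gripper": -1},{"translation": [0,0,0],"rotation": [0,0,-8.5],"gripper": -1},{"translation": [0,0,0],"rotation": [0,0,-8.5],"gripper": -1},{"translation": [0,0,0],"rotation": [0,0,-8.5],"gripper": -1},{"translation": [0,0,0],"rotation": [0,0,-8.5],"gripper": -1}])

```text
t: 6.8
tcp_pos: [595.2, 170.5, 236.1]
ee_rot: [0.758, 0.652, 0.001, -0.003]
wrist_force: [-0.6, 0.5, 0.0]
finger_gap: 0.3
```

```bash
python3 - <<'E'
from h import *
delta(c2w(-240,3,200),Rt(CH+np.pi,0))
delta(c2w(-240,3,200),Rt(CH+np.pi,-.785))
E
```

```text
t 6.8 tcp chute [-241.1   -1.5  236.1] trans [-0.9  4.6 36.1] rot [-0.1 -0.3 -4.2] F [-0.6  0.5  0. ] gap 0.3 j [0.23 0.43 1.66 0.01 1.05 0.37]
t 6.8 tcp chute [-241.1   -1.5  236.1] trans [-0.9  4.6 36.1] rot [ -1.8 -45.2  -3.9] F [-0.6  0.5  0. ] gap 0.3 j [0.23 0.43 1.66 0.01 1.05 0.37]
```

>>> jog_arm(increments=[{"translation": [0,4,0],"rotation": [0,0,-4.2],"gripper": -1},{"translation": [0,0,0],"rotation": [0,-8,0],"gripper": -1},{"translation": [0,0,0],"rotation": [0,-8,0],"gripper": -1},{"translation": [0,0,0],"rotation": [0,-8,0],"gripper": -1},{"translation": [0,0,0],"rotation": [0,-8,0],"gripper": -1}])

```text
t: 7.3
tcp_pos: [601.6, 165.4, 240.3]
ee_rot: [0.704, 0.653, -0.203, 0.193]
wrist_force: [-0.2, 0.0, -1.4]
finger_gap: -0.2
```

>>> jog_arm(increments=[{"translation": [0,0,0],"rotation": [0,-8,0],"gripper": -1},{"translation": [0,0,0],"rotation": [0,-5,0],"gripper": -1},{"translation": [0,0,0],"rotation": [0,0,0],"gripper": -1}])

```text
t: 7.6
tcp_pos: [601.4, 169.0, 238.5]
ee_rot: [0.672, 0.626, -0.286, 0.271]
wrist_force: [-0.1, -0.9, -0.4]
finger_gap: 0.0
```

```bash
python3 look.py 6 wrist,scene,top; python3 - <<'E'
from h import *
delta(c2w(-240,4,150),Rt(CH+np.pi,-.785))
E
```

```text
t 7.75 tcp chute [-238.5    5.7  240.9] trans [  14.  -123.3  139.4] rot [36.5 35.5 84.8] F [ 0.2 -0.4  0.2] gap -0.2 j [ 0.57  0.73  1.41 -0.62  1.56  0.83]
t 7.75 tcp chute [-238.5    5.7  240.9] trans [66.5 -2.6 61.9] rot [ 0.6  1.1 -0.1] F [ 0.2 -0.4  0.2] gap -0.2 j [ 0.57  0.73  1.41 -0.62  1.56  0.83]
```

View pics/wrist6.png

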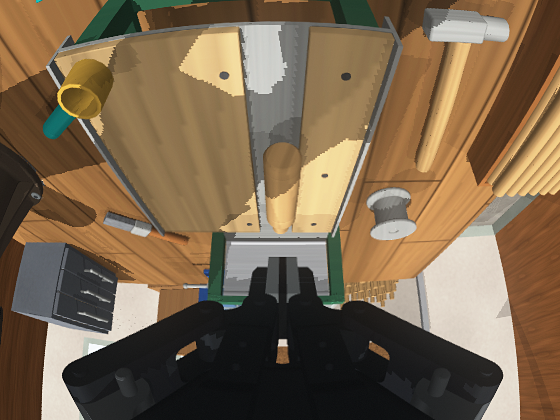

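View pics/scene6.png

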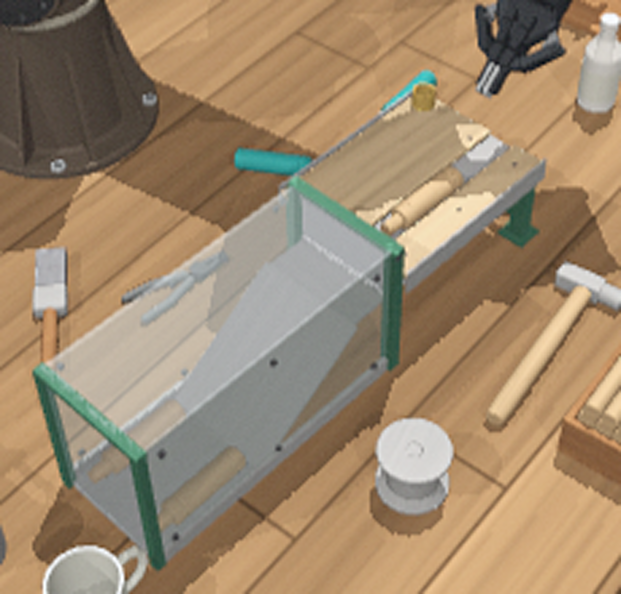

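View pics/top6.png

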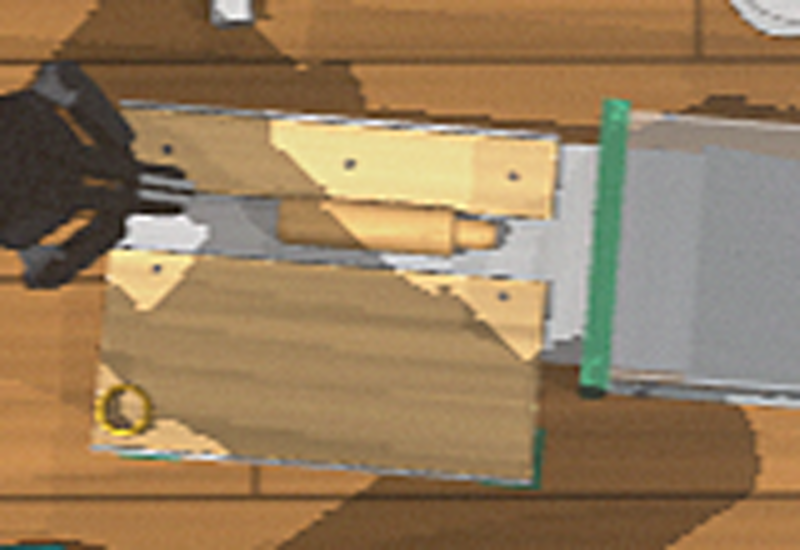

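>>> jog_arm(increments=[{"translation": [25,-1,25],"rotation": [0,0,0],"gripper": -1},{"translation": [25,-1,25],"rotation": [0,0,0],"gripper": -1},{"translation": [16,0,16],"rotation": [0,1,0],"gripper": -1},{"translation": [0,0,0],"rotation": [0,0,0],"gripper": -1}])

```text
t: 8.15
tcp_pos: [603.7, 163.3, 150.6]
ee_rot: [0.683, 0.627, -0.27, 0.261]
wrist_force: [-0.4, -0.8, 0.6]
finger_gap: -0.1
```

```bash
python3 - <<'E'
from h import *
delta(c2w(-240,3,135),Rt(CH+np.pi,-.785))
E
```

```text
t 8.15 tcp chute [-234.6    7.6  150.6] trans [14.7 -4.9  7.3] rot [ 0.7 -0.8 -0.7] F [-0.4 -0.8  0.6] gap -0.1 j [ 0.56  0.81  1.47 -0.61  1.41  0.92]
```

>>> jog_arm(increments=[{"translation": [14,-5,7],"rotation": [0.5,-0.5,-0.5],"gripper": -1},{"translation": [0,0,0],"rotation": [0,0,0],"gripper": -1}])

```text
t: 8.35
tcp_pos: [600.2, 168.0, 138.0]
ee_rot: [0.681, 0.627, -0.276, 0.259]
wrist_force: [-0.1, -0.0, -0.6]
finger_gap: -0.0
```

```bash
python3 look.py 7 wrist,scene; python3 - <<'E'
from h import *
delta(c2w(-215,3,136),Rt(CH+np.pi,-.785))
E
```

```text
t 8.45 tcp chute [-239.3    5.   139.8] trans [ -62.3 -120.8   68.8] rot [35.1 34.3 84.7] F [-0.1  0.3  0.4] gap 0.0 j [ 0.56  0.83  1.46 -0.61  1.41  0.92]
t 8.45 tcp chute [-239.3    5.   139.8] trans [-14.7  -2.   19.7] rot [ 0.3 -0.6 -0.5] F [-0.1  0.3  0.4] gap 0.0 j [ 0.56  0.83  1.46 -0.61  1.41  0.92]
```

View pics/wrist7.png

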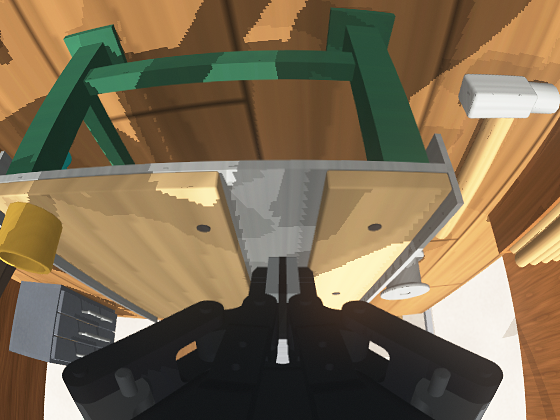

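View pics/scene7.png

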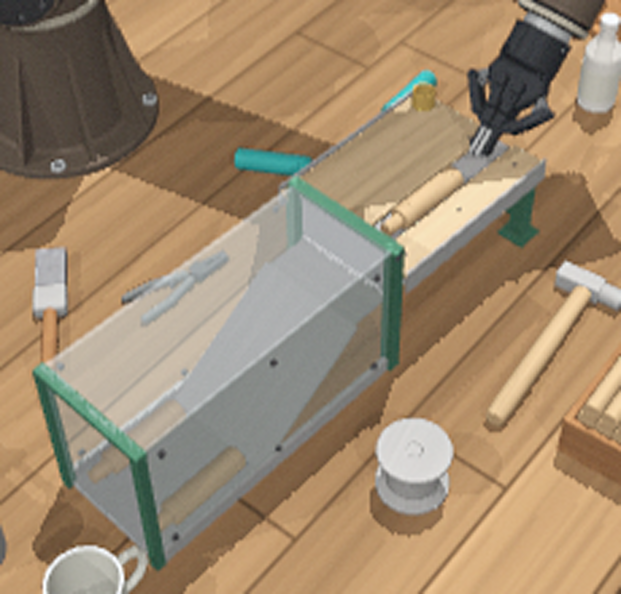

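>>> jog_arm(increments=[{"translation": [-5,-1,10],"rotation": [0,-0.5,-0.5],"gripper": -1},{"translation": [-5,-1,9],"rotation": [0,0,0],"gripper": -1},{"translation": [-4,0,4],"rotation": [0,0,0],"gripper": -1},{"translation": [-4,0,4],"rotation": [0,0,0],"gripper": -1}])

```text
t: 8.85
tcp_pos: [597.6, 134.9, 134.8]
ee_rot: [0.678, 0.629, -0.278, 0.262]
wrist_force: [-0.1, -0.2, 1.2]
finger_gap: -0.0
```

```bash
python3 look.py 8 scene; python3 - <<'E'
from h import *
delta(c2w(-175,3,136),Rt(CH+np.pi,-.785))
E
```

```text
t 8.9 tcp chute [-204.9    3.6  134.9] trans [ -39.8 -119.9   41.3] rot [35.4 34.8 85.1] F [ 0.6 -0.5 -0.4] gap -0.1 j [ 0.53  0.81  1.53 -0.64  1.37  0.92]
t 8.9 tcp chute [-204.9    3.6  134.9] trans [-22.   -0.8  20.3] rot [ 0.4 -0.1 -0.1] F [ 0.6 -0.5 -0.4] gap -0.1 j [ 0.53  0.81  1.53 -0.64  1.37  0.92]
```

View pics/scene8.png

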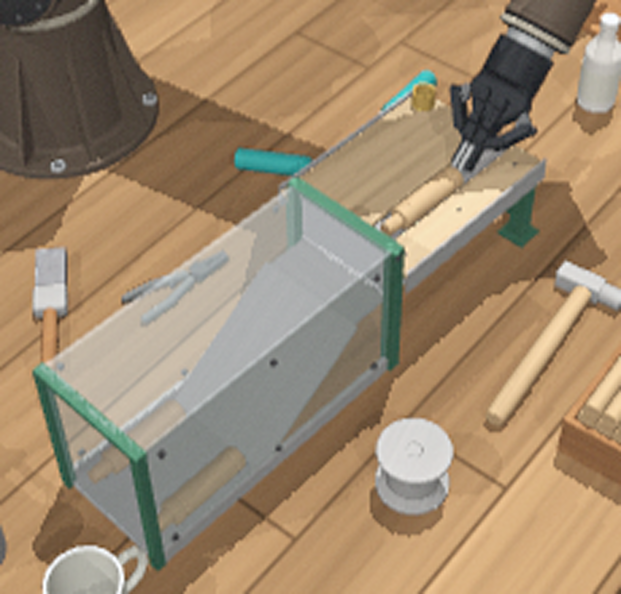

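Tip is touching the handle's rear end. Pushing on.

>>> jog_arm(increments=[{"translation": [-6,0,5],"rotation": [0,0,0],"gripper": -1},{"translation": [-6,0,6],"rotation": [0,0,0],"gripper": -1},{"translation": [-6,0,6],"rotation": [0,0,0],"gripper": -1},{"translation": [-6,0,6],"rotation": [0,0,0],"gripper": -1},{"translation": [-6,0,6],"rotation": [0,0,0],"gripper": -1}])

```text
t: 9.4
tcp_pos: [594.4, 89.4, 135.8]
ee_rot: [0.678, 0.629, -0.277, 0.262]
wrist_force: [-0.8, -0.1, 0.3]
finger_gap: 0.1
```

```bash
python3 look.py 9 scene,top; python3 - <<'E'
from h import *
delta(c2w(-115,3,136),Rt(CH+np.pi,-.785))
E
```

```text
t 9.5 tcp chute [-159.6    3.9  135.9] trans [  -7.1 -119.9   10.1] rot [35.4 34.8 85. ] F [0.4 0.2 0.1] gap 0.1 j [ 0.48  0.78  1.6  -0.67  1.31  0.92]
t 9.5 tcp chute [-159.6    3.9  135.9] trans [-31.7  -1.1  31.4] rot [ 0.4 -0.1 -0.1] F [0.4 0.2 0.1] gap 0.1 j [ 0.48  0.78  1.6  -0.67  1.31  0.92]
```

View pics/scene9.png

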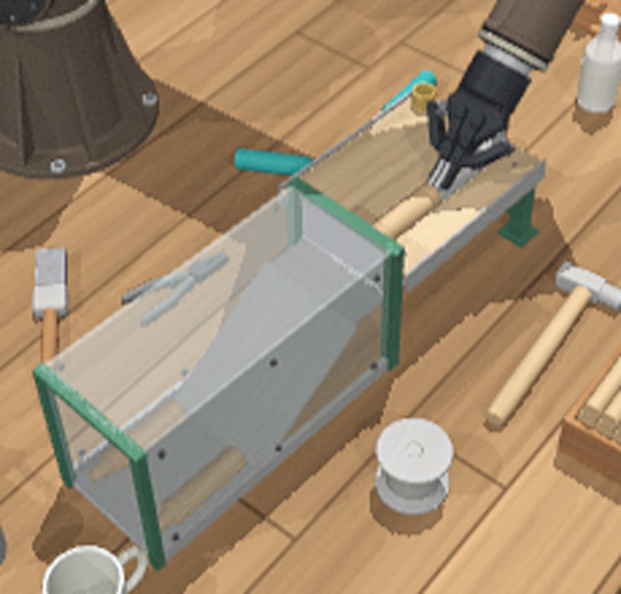

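View pics/top9.png

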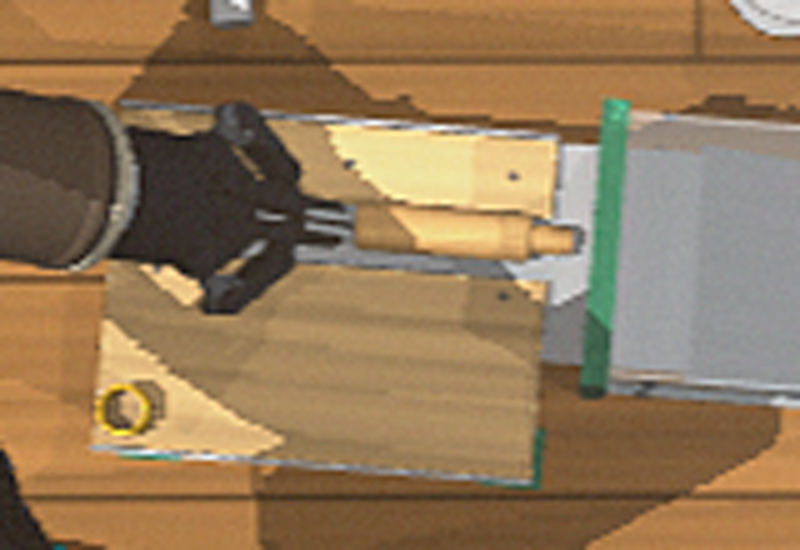

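Handle slides straight: rear end at crop (356,228), spigot tip (580,237) nearly at the flap.

>>> jog_arm(increments=[{"translation": [-6,-0.5,6],"rotation": [0,0,0],"gripper": -1},{"translation": [-6,0,6],"rotation": [0,0,0],"gripper": -1},{"translation": [-6,0,6],"rotation": [0,0,0],"gripper": -1},{"translation": [-6,0,6],"rotation": [0,0,0],"gripper": -1},{"translation": [-6,0,6],"rotation": [0,0,0],"gripper": -1}])

```text
t: 10.0
tcp_pos: [590.7, 44.3, 135.7]
ee_rot: [0.678, 0.629, -0.277, 0.262]
wrist_force: [0.7, -0.3, 0.7]
finger_gap: 0.1
```

```bash
python3 look.py 10 scene,top; python3 - <<'E'
from h import *
delta(c2w(-60,3,136),Rt(CH+np.pi,-.785))
E
```

```text
t 10.1 tcp chute [-114.3    3.5  135.8] trans [  24.9 -119.4  -21.9] rot [35.4 34.8 85. ] F [-0.2  0.8 -1.1] gap -0.1 j [ 0.42  0.75  1.66 -0.71  1.26  0.91]
t 10.1 tcp chute [-114.3    3.5  135.8] trans [-38.6  -0.7  38.2] rot [ 0.4 -0.1 -0.1] F [-0.2  0.8 -1.1] gap -0.1 j [ 0.42  0.75  1.66 -0.71  1.26  0.91]
```

View pics/scene10.png

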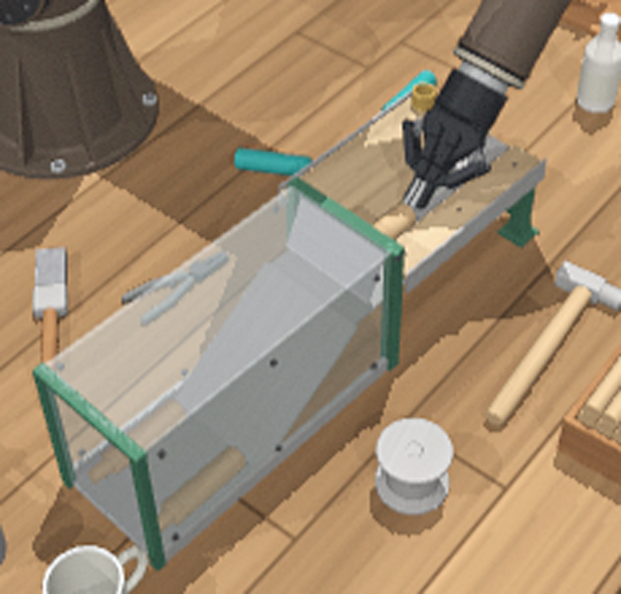

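View pics/top10.png

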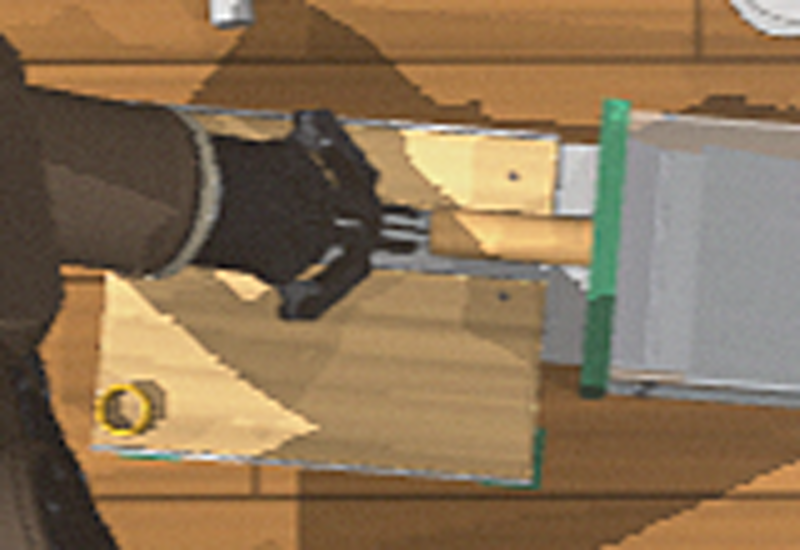

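>>> jog_arm(increments=[{"translation": [-6,-0.5,6],"rotation": [0,0,0],"gripper": -1},{"translation": [-6,0,6],"rotation": [0,0,0],"gripper": -1},{"translation": [-6,0,6],"rotation": [0,0,0],"gripper": -1},{"translation": [-6,0,6],"rotation": [0,0,0],"gripper": -1},{"translation": [-6,0,6],"rotation": [0,0,0],"gripper": -1}])

```text
t: 10.6
tcp_pos: [586.8, -0.9, 135.6]
ee_rot: [0.678, 0.629, -0.277, 0.262]
wrist_force: [-0.2, 0.4, -0.4]
finger_gap: 0.1
```

```bash
python3 look.py 11 scene,top; python3 - <<'E'
from h import *
delta(c2w(-20,2,136),Rt(CH+np.pi,-.785))
E
```

```text
t 10.7 tcp chute [-69.    3.2 135.7] trans [  57.  -118.9  -54. ] rot [35.4 34.8 85. ] F [-0.2 -0.7  0.3] gap 0.3 j [ 0.36  0.73  1.72 -0.76  1.2   0.91]
t 10.7 tcp chute [-69.    3.2 135.7] trans [-34.9  -1.4  34.4] rot [ 0.4 -0.1 -0.1] F [-0.2 -0.7  0.3] gap 0.3 j [ 0.36  0.73  1.72 -0.76  1.2   0.91]
```

View pics/scene11.png

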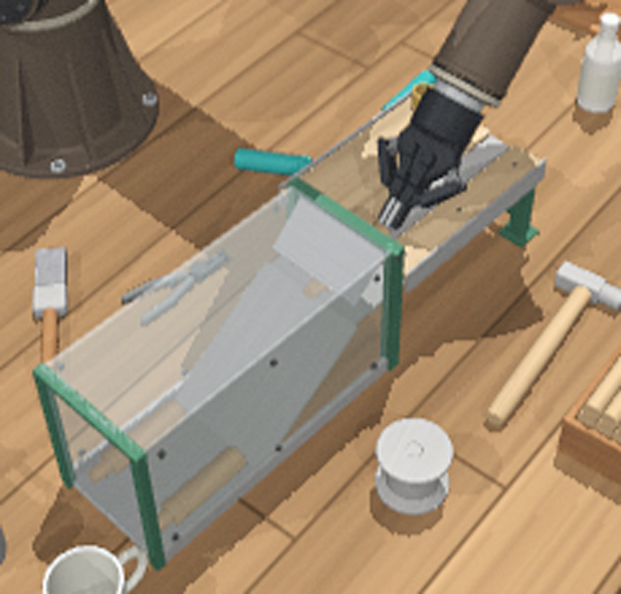

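View pics/top11.png

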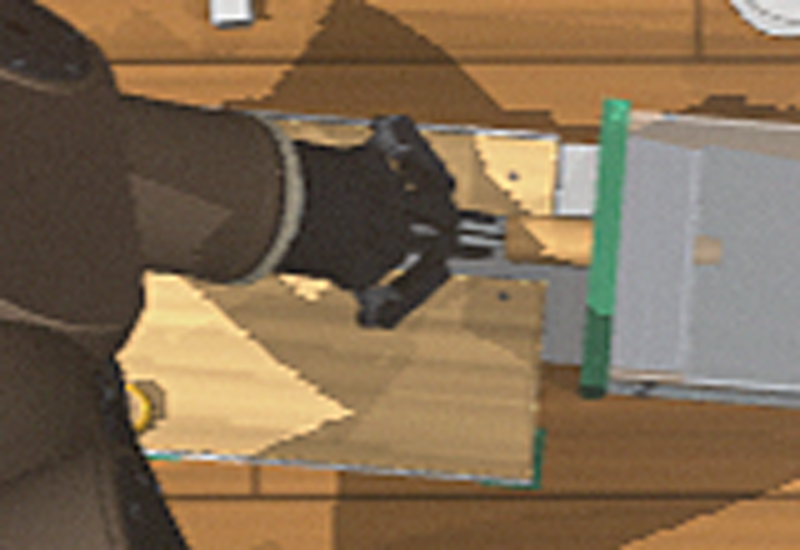

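>>> jog_arm(increments=[{"translation": [-6,-0.7,6],"rotation": [0,0,0],"gripper": -1},{"translation": [-6,0,6],"rotation": [0,0,0],"gripper": -1},{"translation": [-6,0,6],"rotation": [0,0,0],"gripper": -1},{"translation": [-5,0,5],"rotation": [0,0,0],"gripper": -1},{"translation": [-5,0,5],"rotation": [0,0,0],"gripper": -1}])

```text
t: 11.2
tcp_pos: [583.0, -43.2, 135.6]
ee_rot: [0.678, 0.629, -0.277, 0.262]
wrist_force: [-0.8, 0.2, 0.4]
finger_gap: 0.1
```

```bash
python3 look.py 12 scene,top; python3 - <<'E'
from h import *
delta(c2w(-5,2,136),Rt(CH+np.pi,-.785))
E
```

```text
t 11.3 tcp chute [-26.7   2.7 135.6] trans [  86.9 -118.2  -84. ] rot [35.4 34.8 85. ] F [ 0.2  0.8 -0.6] gap -0.3 j [ 0.3   0.71  1.77 -0.8   1.16  0.9 ]
t 11.3 tcp chute [-26.7   2.7 135.6] trans [-15.6  -0.8  15. ] rot [ 0.4 -0.1 -0.1] F [ 0.2  0.8 -0.6] gap -0.3 j [ 0.3   0.71  1.77 -0.8   1.16  0.9 ]
```

View pics/scene12.png

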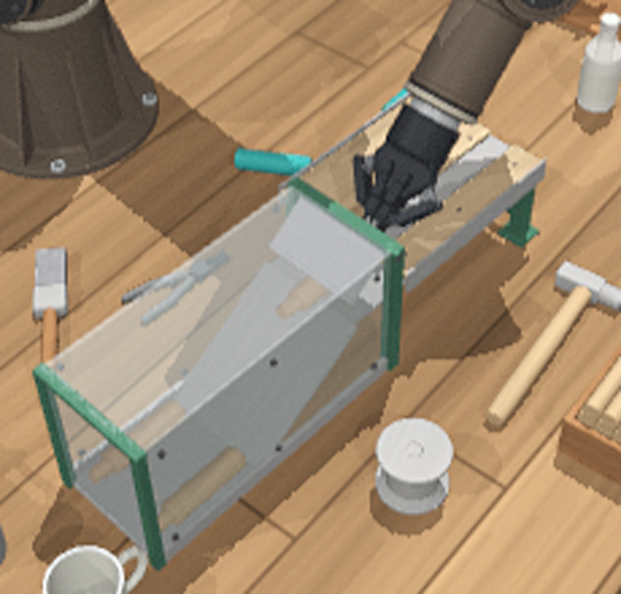

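View pics/top12.png

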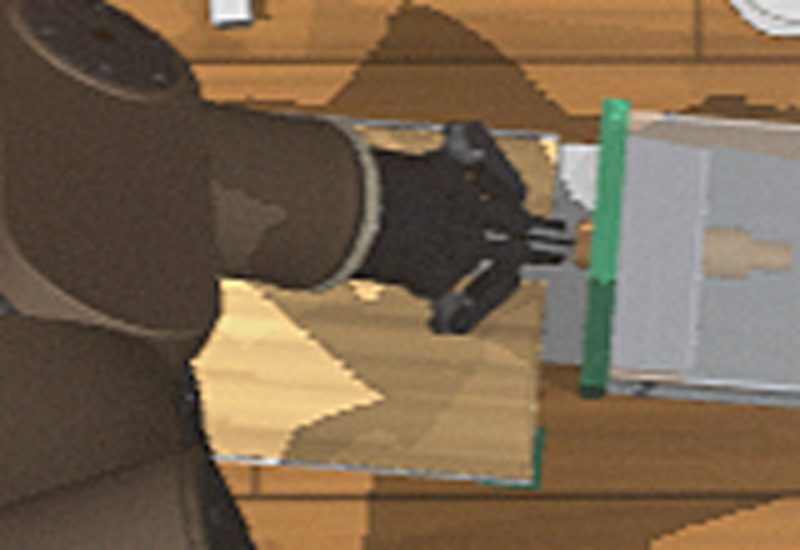

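>>> jog_arm(increments=[{"translation": [-4,-0.4,4],"rotation": [0,0,0],"gripper": -1},{"translation": [-4,0,4],"rotation": [0,0,0],"gripper": -1},{"translation": [-4,0,4],"rotation": [0,0,0],"gripper": -1}])

```text
t: 11.6
tcp_pos: [581.3, -60.9, 135.5]
ee_rot: [0.678, 0.629, -0.277, 0.262]
wrist_force: [0.0, 0.5, 0.9]
finger_gap: -0.1
```

```bash
python3 look.py 13 scene,top; python3 - <<'E'
from h import *
delta(c2w(2,2,136),Rt(CH+np.pi,-.785))
E
```

```text
t 11.7 tcp chute [ -8.9   2.4 135.5] trans [  99.5 -117.9  -96.5] rot [35.4 34.7 85. ] F [ 0.1  0.6 -0.2] gap -0.2 j [ 0.27  0.7   1.79 -0.82  1.14  0.9 ]
t 11.7 tcp chute [ -8.9   2.4 135.5] trans [-8.  -0.4  7.3] rot [ 0.4 -0.1 -0.1] F [ 0.1  0.6 -0.2] gap -0.2 j [ 0.27  0.7   1.79 -0.82  1.14  0.9 ]
```

View pics/scene13.png

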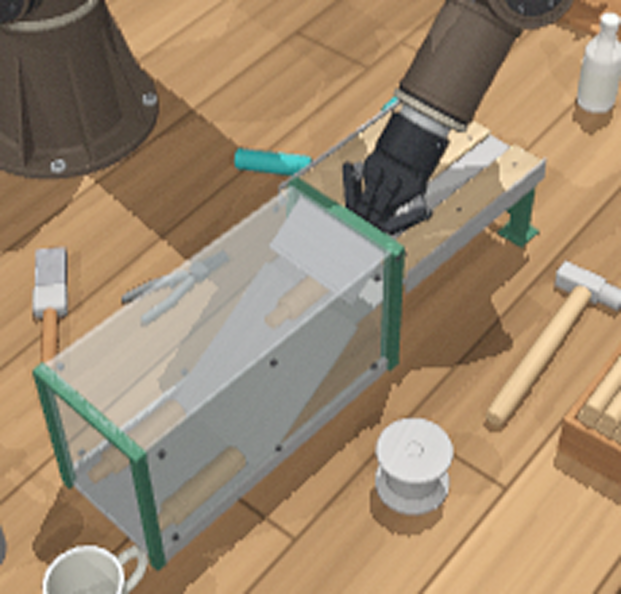

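View pics/top13.png

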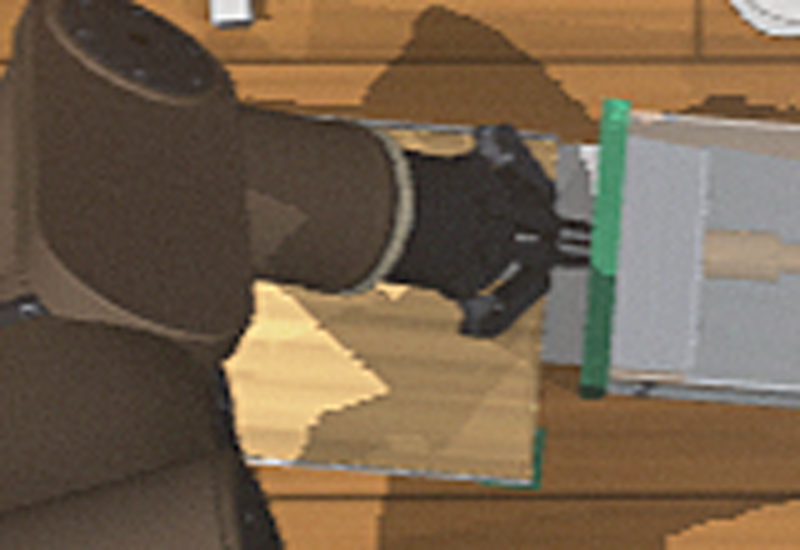

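>>> jog_arm(increments=[{"translation": [-4,0,3.5],"rotation": [0,0,0],"gripper": -1},{"translation": [-3,0,3],"rotation": [0,0,0],"gripper": -1},{"translation": [0,0,0],"rotation": [0,0,0],"gripper": -1}])

```text
t: 12.0
tcp_pos: [580.4, -71.6, 135.9]
ee_rot: [0.678, 0.628, -0.277, 0.262]
wrist_force: [0.9, 0.0, -0.6]
finger_gap: 0.5
```

```bash
python3 look.py 14 scene,top; python3 - <<'E'
from h import *
delta(c2w(10,2,136),Rt(CH+np.pi,-.785))
E
```

```text
t 12.1 tcp chute [  0.9   2.6 135.9] trans [ 106.7 -117.9 -103.2] rot [35.4 34.7 85. ] F [-0.5 -0.2  0.7] gap 0.0 j [ 0.26  0.7   1.79 -0.83  1.13  0.9 ]
t 12.1 tcp chute [  0.9   2.6 135.9] trans [-6.5 -0.6  6.3] rot [ 0.4 -0.1 -0.1] F [-0.5 -0.2  0.7] gap 0.0 j [ 0.26  0.7   1.79 -0.83  1.13  0.9 ]
```

View pics/scene14.png

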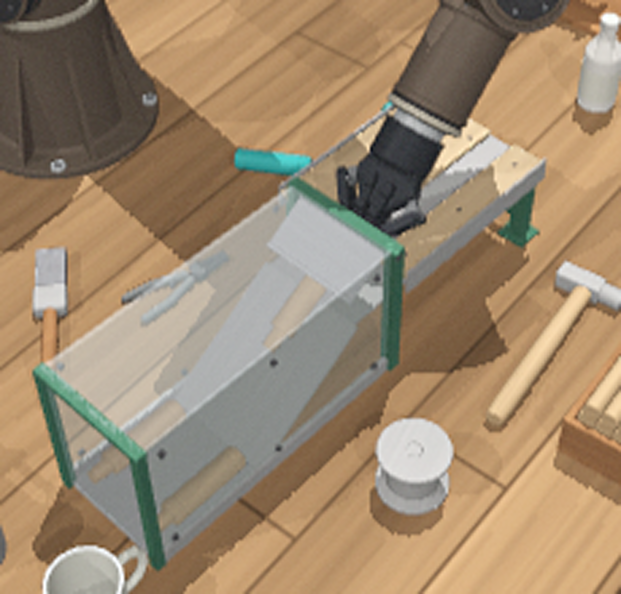

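View pics/top14.png

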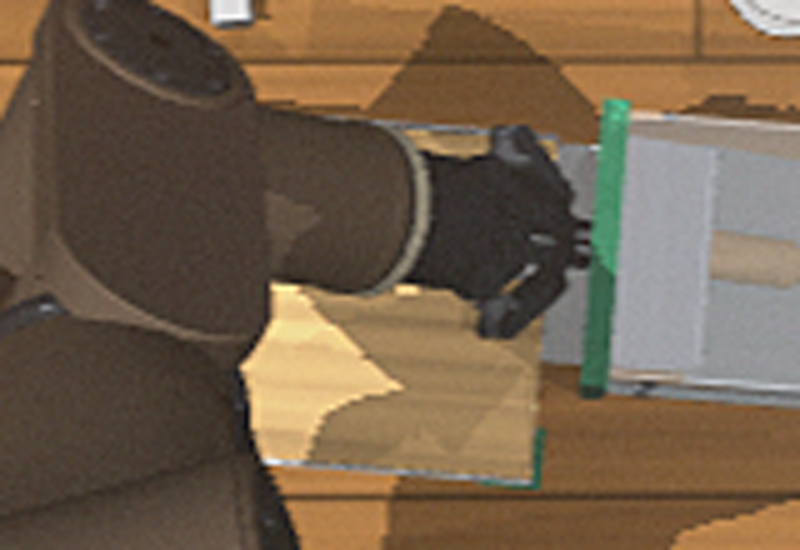

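>>> jog_arm(increments=[{"translation": [0,0,0],"rotation": [0,0,0],"gripper": -1},{"translation": [0,0,0],"rotation": [0,0,0],"gripper": -1}])

```text
t: 12.3
tcp_pos: [580.6, -70.9, 135.9]
ee_rot: [0.678, 0.628, -0.277, 0.262]
wrist_force: [0.1, 0.9, 0.7]
finger_gap: 0.2
```

```bash
python3 look.py 15 scene,top; python3 - <<'E'
from h import *
delta(c2w(10,2,136),Rt(CH+np.pi,-.785))
E
```

```text
t 12.4 tcp chute [  0.7   2.6 135.9] trans [ 106.5 -118.  -103.1] rot [35.4 34.7 85.1] F [-1.1 -0.4  0.2] gap -0.5 j [ 0.26  0.7   1.79 -0.83  1.13  0.9 ]
t 12.4 tcp chute [  0.7   2.6 135.9] trans [-6.7 -0.7  6.5] rot [ 0.5 -0.1 -0.1] F [-1.1 -0.4  0.2] gap -0.5 j [ 0.26  0.7   1.79 -0.83  1.13  0.9 ]
```

View pics/scene15.png

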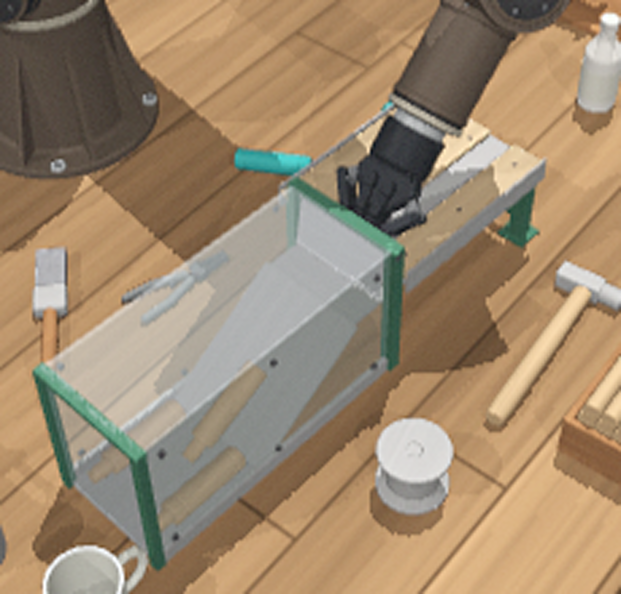

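View pics/top15.png

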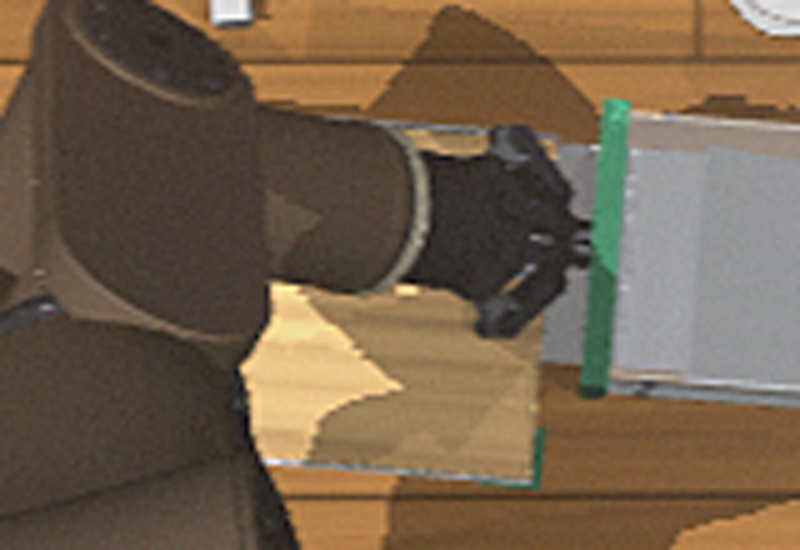

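Handle is sliding down (scene crop (225,410)). Draw back along −x, then up.

>>> jog_arm(increments=[{"translation": [10,0,-10],"rotation": [0,0,0],"gripper": -1},{"translation": [15,0,-15],"rotation": [0,0,0],"gripper": -1},{"translation": [15,0,-15],"rotation": [0,0,0],"gripper": -1},{"translation": [15,0,-15],"rotation": [0,0,0],"gripper": -1},{"translation": [10,0,-15],"rotation": [0,0,0],"gripper": -1}])

```text
t: 12.9
tcp_pos: [587.0, 28.7, 139.5]
ee_rot: [0.678, 0.628, -0.278, 0.261]
wrist_force: [-0.5, 0.1, 0.5]
finger_gap: 0.3
```

>>> jog_arm(increments=[{"translation": [0,0,-30],"rotation": [0,0,0],"gripper": -1},{"translation": [0,0,-30],"rotation": [0,0,0],"gripper": -1},{"translation": [0,0,-30],"rotation": [0,0,0],"gripper": -1},{"translation": [0,0,0],"rotation": [0,0,0],"gripper": -1},{"translation": [0,0,0],"rotation": [0,0,0],"gripper": -1}])

```text
t: 13.4
tcp_pos: [591.1, 101.0, 205.8]
ee_rot: [0.677, 0.63, -0.277, 0.261]
wrist_force: [0.1, -0.1, -0.5]
finger_gap: -0.4
```

```bash
python3 look.py 16 scene,top,wrist; python3 - <<'E'
from h import *
delta(c2w(10,2,136),Rt(CH+np.pi,-.785))
E
```

```text
t 13.55 tcp chute [-170.2   -0.3  205.3] trans [  34.6 -116.1   66.9] rot [35.3 34.8 85.2] F [ 0.5  0.2 -0.7] gap -0.3 j [ 0.49  0.7   1.56 -0.65  1.41  0.85]
t 13.55 tcp chute [-170.2   -0.3  205.3] trans [-79.1   1.  176.2] rot [ 0.4 -0.2  0.1] F [ 0.5  0.2 -0.7] gap -0.3 j [ 0.49  0.7   1.56 -0.65  1.41  0.85]
```

View pics/scene16.png

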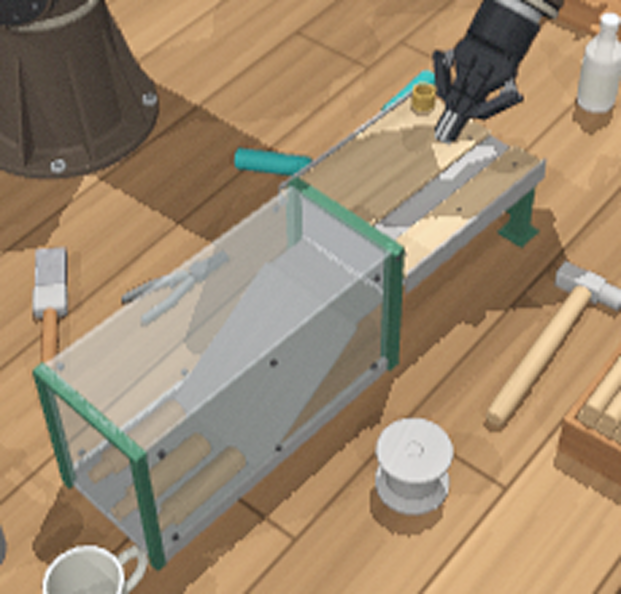

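View pics/top16.png

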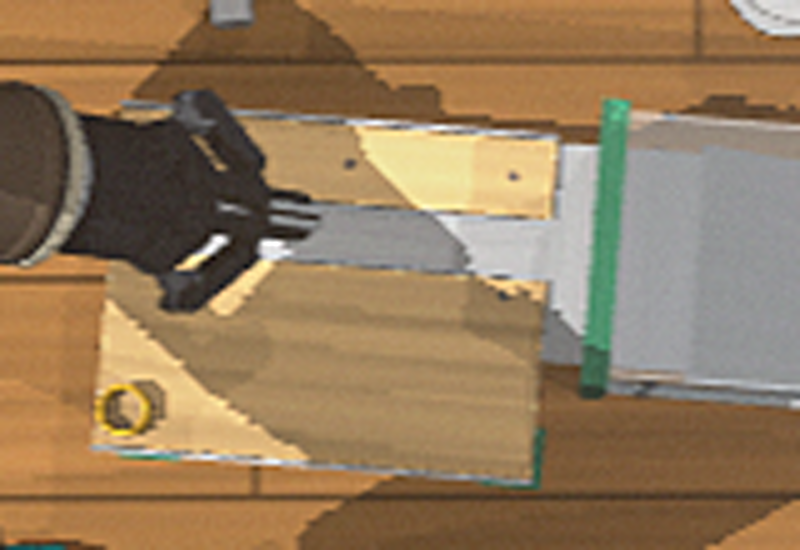

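View pics/wrist16.png

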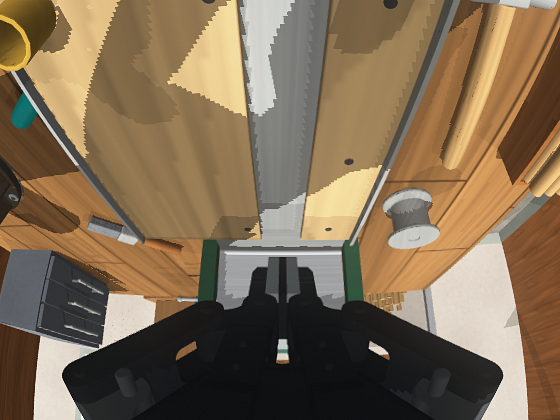

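>>> jog_arm(increments=[{"translation": [-15,0,-35],"rotation": [0,0,0],"gripper": -1},{"translation": [-15,0,-35],"rotation": [0,0,0],"gripper": -1},{"translation": [0,0,0],"rotation": [0,0,0],"gripper": -1},{"translation": [0,0,0],"rotation": [0,0,0],"gripper": -1},{"translation": [0,0,0],"rotation": [0,0,0],"gripper": -1}])

```text
t: 14.05
tcp_pos: [590.9, 124.1, 274.2]
ee_rot: [0.677, 0.628, -0.282, 0.259]
wrist_force: [-0.3, 0.1, 0.1]
finger_gap: -0.1
```

>>> jog_arm(increments=[{"translation": [0,0,0],"rotation": [0,0,0],"gripper": -1},{"translation": [0,0,0],"rotation": [0,0,0],"gripper": -1},{"translation": [0,0,0],"rotation": [0,0,0],"gripper": -1},{"translation": [0,0,0],"rotation": [0,0,0],"gripper": -1},{"translation": [0,0,0],"rotation": [0,0,0],"gripper": -1}])

```text
t: 14.55
tcp_pos: [589.8, 122.1, 271.2]
ee_rot: [0.677, 0.628, -0.285, 0.258]
wrist_force: [0.1, -0.1, -0.2]
finger_gap: 0.1
```

```bash
python3 look.py 17 scene,top; python3 - <<'E'
from h import *
a=load("scene0")["img"];b=load("scene17")["img"];c=load("scene16")["img"]
f=lambda i:cv2.resize(i[190:340,180:330,::-1],None,fx=2.6,fy=2.6,interpolation=cv2.INTER_CUBIC)
cv2.imwrite("pics/cmp17.png",np.hstack([f(a),f(b)]))
print("max diff 16-17 in chute region",np.abs(b.astype(int)-c)[200:345,185:320].max())
m=(np.abs(b.astype(int)-a).max(2)>60).astype(np.uint8);n,_,st,ce=cv2.connectedComponentsWithStats(m)
A=load("top0")["img"].astype(int);B=load("top17")["img"].astype(int)
m=(np.abs(A-B).max(2)>60).astype(np.uint8)*255;cv2.imwrite("pics/topdiff.png",np.hstack([B[:,:,::-1][:, :].astype(np.uint8)[60:300,:400],cv2.cvtColor(m,cv2.COLOR_GRAY2BGR)[60:300,:400]]))
E
```

```text
t 14.65 tcp chute [-192.5   -3.1  271.3] trans [  66.7 -111.8  130.4] rot [35.  35.7 85. ] F [-0.5 -0.1  1. ] gap 0.2 j [ 0.52  0.65  1.47 -0.62  1.55  0.78]
max diff 16-17 in chute region 80
```

View pics/cmp17.png

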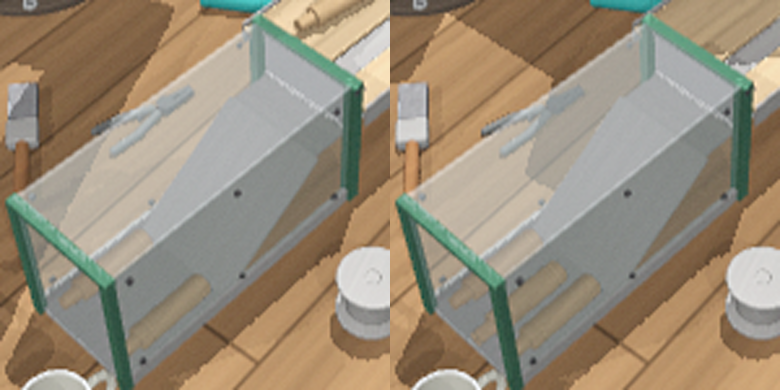

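View pics/topdiff.png

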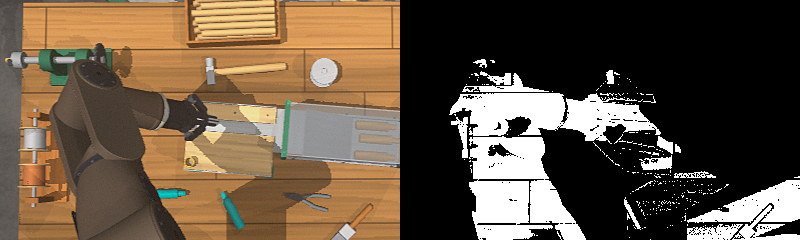

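```bash
python3 -c "
from plant import manip
print(manip.sign_off())"
```

```text
the job is handed in; nothing more can be done
None
```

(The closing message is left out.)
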